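# Start the screen separator

### The job

A phone lies ready on the hot plate of the screen separator: start the machine for it. With a light finger, press the far end of the wide rocker (mains) all the way down to on, then do the same with the narrow rocker right beside it (vacuum pump), and last tap the round start button well down and let it come up again. Leave the other narrow rocker (fan) off, and do not shift or pick up the phone or any of the things standing about.

Things in the scene. Friction and masses are not known exactly. Their poses are not given: they have to be found in the camera images.
- separator: White metal box 260 x 280 x 75 mm, fixed. Origin: centre of its underside, on the bench; +x from the control panel towards the hot plate (away from the robot), +y to the left seen from the robot. Panel: grey level strip along the near edge, 75 mm up; controls in a row at x=-90 mm: wide rocker y=+88, narrow rockers y=+32 and -24, round button y=-86 mm. Hot plate behind it, top 82 mm up.
- power (a joint): Mains switch: the wide black rocker, 30 mm long (along the separator's x) and 26 mm wide, leftmost on the panel. 0 = off (far end up), 0.38 rad = on (far end pressed down). Pivot at its middle, 81 mm above the bench. About 2 N at the far end tips it; it stays where it is left. Pressed further, the whole switch gives 3 mm on a cushion spring (4 to 11 N). Frame: 2 mm high.
- power_far (a point): Point on the face of the wide rocker's far half, 11 mm from its pivot and 4 mm short of its far end: the place to press. While off it is 85 mm above the bench, the far end itself 86.6 mm; when on, this half lies level at 81 mm.
- pump (a joint): Vacuum pump switch: the narrow black rocker next to the wide one (second from the left), 30 mm long, 13 mm wide. Same motion, heights and force as the wide one: 0 = off, 0.38 rad = on.
- pump_far (a point): Point on the face of the pump rocker's far half, 11 mm from its pivot: the place to press; heights as for power_far.
- fan (a joint): Cooling fan switch: the other narrow black rocker (third from the left), same shape as the pump's: 0 = off, 0.38 rad = on. It is to stay off.
- start (a joint): Start button: the round black push button at the right-hand end of the panel, 23 mm across. 0 = up, 0.008 m = fully down; it makes contact 2.5 mm down and springs back when let go. About 1.3 N to start it, 4 N at contact, 10 N fully down.
- start_top (a point): Centre of the round button's top, 91 mm above the bench while up (83 mm fully down). The steel collar round it is 33 mm across and stands 3 mm above the panel.
- phone: Phone 71 x 147 x 8 mm lying loose, back up, on the hot plate, its long side along the separator's y. Origin: centre of its underside, 82 mm above the bench.
- suction_cup: Black rubber suction cup with a grip, 38 mm across and 27 mm high, standing on the right-hand margin of the separator's top beside the hot plate. Origin: centre of its underside.
- flux_jar: Small jar, 42 mm across, 36 mm high, on the bench to the left of the separator. Origin: centre of its underside.
- screwdriver: Screwdriver 160 mm long lying on the bench to the right of the separator. Origin: on its underside near its middle; x along the shaft.
- solder_spool: White spool of solder, 60 mm across, 38 mm high, on the bench at one side. Origin: centre of its underside.
- spray_can: Yellow spray can, 66 mm across, 190 mm high, on the bench at one side. Origin: centre of its underside.
- spare_phone: Second phone 71 x 147 x 8 mm lying on the bench at one side. Origin: centre of its underside.
- tip_cleaner: Brass tip-cleaning pot, 72 mm across, 52 mm high, on the bench at one side. Origin: centre of its underside.

How it is judged:
On the way, in this order (a step that is already met when the one before it is completed fails the run):
1. the wide mains rocker is switched on, far end down (value of joint power above 0.28 rad), for 0.2 s.
2. then the narrow pump rocker beside it is switched on (value of joint pump above 0.28 rad), for 0.2 s.
3. then the round start button is pressed down (value of joint start above 0.0025 m), for 0.05 s.
At the end, for the whole second after the job is handed in: Mains and pump rockers on (each above 0.28 of 0.38 rad), fan rocker off (below 0.08 rad), start button up again (within 1 mm), the phone within 8 mm and every other loose thing within 20 mm of where it was (value of joint each of power, pump above 0.28 rad and value of joint fan below 0.08 rad and value of joint start below 0.001 m and distance of phone from where it was at the start of the episode below 0.008 m and distance of each of suction_cup, flux_jar, screwdriver, solder_spool, spray_can, spare_phone, tip_cleaner from where it was at the start of the episode below 0.02 m); the robot touches nothing.
It fails at once if out of order: the pump switched on before the mains, or start pressed before mains and pump are both on ((value of joint pump above 0.19 rad and value of joint power below 0.19 rad) or (value of joint start above 0.002 m and value of joint any of pump, power below 0.19 rad)).
It fails at once if the fan rocker is switched (value of joint fan above 0.15 rad).
It fails at once if the machine is pressed hard: more than 20 N (contact force between separator and the fingers above 20 N or contact force between separator and the arm above 20 N).
It fails at once if the phone is shifted by more than 8 mm or lifted off the plate (distance of phone from where it was at the start of the episode above 0.008 m or height (world z) of phone above 0.088 m).
It fails at once if another thing is knocked or carried more than 20 mm (distance of any of suction_cup, flux_jar, screwdriver, solder_spool, spray_can, spare_phone, tip_cleaner from where it was at the start of the episode above 0.02 m).
It also fails if it takes over 38 s, if anything falls off the work surface, if the arm or the gripper's body presses on something with over 40 N, if the wrist force passes 120 N, or if a joint passes its speed limit or range.

### The arm

A 7-joint arm with a two-finger parallel gripper is mounted at the origin on the work surface. World frame = base frame: x ahead of the robot, y to its left, z up, the work surface at z = 0. Lengths are in m, angles in rad, forces in N, time in s.
With the tool pointing down it reaches from about 0.425 to 0.925 m from the base axis. Payload 6.8 kg.
Tool frame: the origin (TCP) lies midway between the tips of the shut fingers; the grasp point (between the pads) lies 19 mm behind it; z points along the fingers, y is the line along which they close (so a half turn about z gives the same grasp; the last joint's range is limited). The gripper opens to 85 mm and grips with 20 to 120 N. Pads are 22 mm wide; open, the fingers measure 114 mm over their backs; the gripper's body (76 mm by 85 mm) begins 54 mm behind the grasp point. The pads swing forward as they close: fully open they stand 13 mm farther back than shut.
Start: joints at [-1.3, 0.477, 0.022, 1.555, -0.011, 1.109, -0.083], TCP at [0.25, 0.627, 0.231] pointing down, gripper open.
Joint ranges: [-2.96, 2.96], [-0.34, 2.1], [-1.41, 1.46], [0.24, 2.44], [-1.37, 4.51], [0.17, 1.92], [-2.96, 2.96]. Speed limits (rad/s): [2.39, 2.39, 3.14, 3.14, 3.14, 3.14, 3.14].

### API

Orientations are given as a rotation vector (axis times angle).
In Python, from workcell import arm gives the robot as it stands. The module is installed in compiled form; this text tells all that it offers.
- The arm moves only by the tool carry_out, never from a script. Its argument "commands" is a list that holds one entry, the list of rows, each a list of 4 numbers: the shift along the tool's x, y, z in mm, then the turn about the tool's z in degrees. In form: [[[tx, ty, tz, yaw], ...]]. A call has 1 to 10 rows; each row is the pose to reach, as a shift and turn from the pose commanded when the call began, along the tool's axes at that moment; what a row does not reach only later rows make up. A row lasts 1/10 s, in which the tool goes at most 50 mm and 8.59 degrees, less where a joint would pass 70% of its speed; a pose out of reach is approached as far as the arm can. A call with a gripper value outside its range is refused whole. "gripper" is the opening, from 0 (shut) to 1 (fully open), set as the call begins (left out, the last holds). The fingers move at their own pace and stop on an object; "grip_force" is the grip in N (left out, the last holds). Time passes only in rows, so rows that repeat a pose let the fingers close. It gives the time, the measured TCP pose, the force, the opening and the grip force at its end, in the units of the state.
- arm.state(): the state, without advancing time (a new reading comes with each control period).
- arm.camera(name): name is "scene" or "top" or "wrist"; returns (picture, depth): 400x640x3 uint8, red, green, blue; 400x640 float32, m along the optical axis (not along the pixel's ray), 0 where there is no reading.
- arm.calibration(name): a dict with "vertical_fov" (degrees; the focal length in pixels is half the picture's height over the tangent of half this angle, whatever the lens; pixels are square), "cx", "cy" (the principal point, pixels), "extrinsics" (4x4, takes a point from world to camera coordinates). Camera axes: x right, y up, looking along -z (the intrinsics and any distortion apply to the point x, -y, -z); pixel columns grow to the right and rows downward; lengths in m; the calibration is good to about 2 mm. A picture is of the moment at which its call begins: read the wrist's pose just before it. calibration takes no time and is no camera call; for the wrist camera it gives the pose at the moment of the call.
- arm.hand_in(): hands the job in; it is judged then, once.
The state is a dict: "clock": time; "joint_pos": joint angles; "qd": joint speeds; "joint_torque": joint torques, N m; "tool_pos": TCP position; "tcp_rot": TCP orientation; "contact_force": force on the tool from outside, world axes, zero at the start; "moment": the same for the moment, N m; "opening": finger opening in m; "grip_force": force on a finger pad.
Only numpy, scipy, OpenCV 4.12 (cv2) and the standard library are available. Lean on these libraries where they do the work, as an engineer would, in place of code of your own. Each camera call takes 0.05 s, during which the arm holds its last target. There are 200 camera calls.

## Working session

There is one attempt and no reset: what is moved stays moved. The work goes in short steps, Python scripts to look and compute and a tool call to move; the robot and the scene stay as the last step left them, time stands still between calls to the robot, and variables do not carry over. Pictures are saved under pics/ and viewed, at most 10 in all, crops included, and the job is handed in when it is done.

Besides the shell and the picture viewer there is one more tool, called in YAML: its name, and indented under it one key for each argument. carry_out: Moves the arm, as the interface text tells. Its arguments: {"type":"object","properties":{"commands":{"type":"array","items":{"type":"array","items":{"type":"array","items":{"type":"number"}}}},"gripper":{"type":"number"},"grip_force":{"type":"number"}},"required":["commands"]}

```bash
mkdir -p pics; cat > h.py <<'E'
import numpy as np, cv2
from workcell import arm
from scipy.spatial.transform import Rotation as R
def cal(n):
    c=arm.calibration(n); f=200/np.tan(np.radians(c["vertical_fov"])/2)
    return c,f,np.linalg.inv(np.array(c["extrinsics"]))
def snap(n,fn=None):
    k=cal(n); p,d=arm.camera(n)
    if fn: cv2.imwrite("pics/"+fn,p[:,:,::-1])
    return p,d,k
def world(u,v,z,k):  # depth z
    c,f,M=k
    q=np.array([(u-c["cx"])/f*z,-(v-c["cy"])/f*z,-z*np.ones_like(z),np.ones_like(z)])
    return (M@q.reshape(4,-1))[:3].T
def ray(u,v,h,k): # intersect plane z=h
    c,f,M=k; d=M[:3,:3]@np.array([(u-c["cx"])/f,-(v-c["cy"])/f,-1]); o=M[:3,3]
    return o+d*(h-o[2])/d[2]
E
python3 - <<'E'
from h import *
for n in("top","scene"):
    p,d,k=snap(n,n+"1.png"); print(n,k[0],k[1],k[2][:3,3]); np.save(n+"d.npy",d)
s=arm.state(); print({a:np.round(b,3) for a,b in s.items()})
E
```

```text
top {'vertical_fov': 53.730581412608586, 'cx': 321.06527185714344, 'cy': 199.61851823516517, 'extrinsics': array([[ 0.0141412 , -0.99985877, -0.00908138,  0.01106534],
       [ 0.99007041,  0.01273123,  0.13999463, -0.54916067],
       [-0.13985924, -0.01097089,  0.99011062, -1.17559046],
       [ 0.        ,  0.        ,  0.        ,  1.        ]])} 394.8141338267792 [0.37913406 0.00515799 1.24094463]
scene {'vertical_fov': 46.28413514640855, 'cx': 326.5628844467966, 'cy': 203.2818228472137, 'extrinsics': array([[-0.4332944 ,  0.90112211,  0.01532624,  0.22370668],
       [-0.50416621, -0.25644827,  0.82465187,  0.19520739],
       [ 0.74704243,  0.34959007,  0.56543293, -2.07799642],
       [ 0.        ,  0.        ,  0.        ,  1.        ]])} 467.941104256785 [1.74769932 0.57492048 1.01056088]
{'clock': np.float64(0.1), 'joint_pos': array([-1.3  ,  0.478,  0.022,  1.556, -0.011,  1.109, -0.083]), 'qd': array([ 0.   ,  0.002,  0.   , -0.002,  0.   , -0.001,  0.001]), 'joint_torque': array([ 5.0000e-03, -5.9777e+01,  1.6140e+00, -2.8195e+01,  1.3000e-02,
        5.0000e-03, -0.0000e+00]), 'tool_pos': array([0.249, 0.627, 0.23 ]), 'tcp_rot': array([-5.910e-01, -3.085e+00,  3.000e-03]), 'contact_force': array([ 0.897,  0.06 , -0.26 ]), 'moment': array([-0.04 , -0.037,  0.033]), 'grip_force': np.float64(0.0), 'opening': np.float64(0.086)}
```

View pics/top1.png

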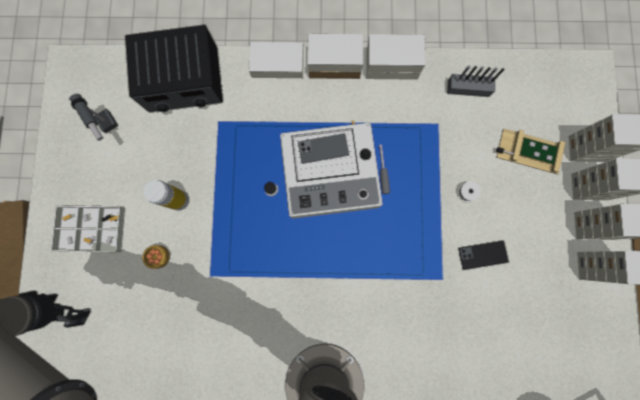

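View pics/scene1.png

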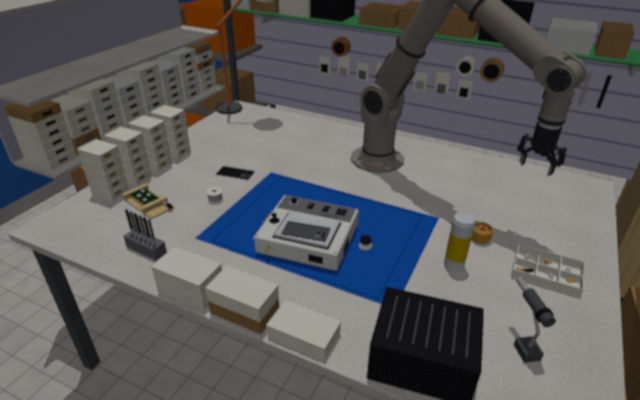

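The top view shows the separator near (332,170). The wide rocker is at (305,201), the pump at (323,198), the fan at (342,196) and the button at (363,194). The scene view shows the spray can beside the path at (460,240).

```bash
python3 - <<'E'
from h import *
k=cal("top"); d=np.load("topd.npy")
for n,u,v,h in [("pow",305,201,.083),("pump",323,198,.083),("fan",342,196,.083),("start",363,194,.091),("can",153,190,.19),("jar",270,188,.036)]:
    print(n,ray(u,v,h,k).round(4), world(u,v,np.array(float(d[v,u])),k).round(4))
s=arm.state(); T=R.from_rotvec(s["tcp_rot"]).as_matrix(); print(T.round(3))
kw=cal("wrist"); print(kw[1], (T.T@(kw[2][:3,3]-s["tool_pos"])).round(4), (T.T@kw[2][:3,:3]).round(3))
E
```

```text
pow [0.538  0.0655 0.083 ] [[0.538  0.0655 0.0829]]
pump [0.5476 0.0123 0.083 ] [[0.5482 0.0123 0.079 ]]
fan [ 0.5543 -0.0439  0.083 ] [[ 0.5543 -0.0439  0.083 ]]
start [ 0.5599 -0.1053  0.091 ] [[ 0.5598 -0.1053  0.0916]]
can [0.548  0.4723 0.19  ] [[0.5477 0.4715 0.1919]]
jar [0.5837 0.1773 0.036 ] [[0.584  0.1775 0.0342]]
[[-0.929  0.37  -0.   ]
 [ 0.37   0.929 -0.002]
 [-0.    -0.002 -1.   ]]
331.2316289030606 [ 0.08    0.0017 -0.1425] [[-0.     0.951  0.31 ]
 [ 1.     0.    -0.   ]
 [-0.     0.31  -0.951]]
```

carry_out:
  commands:
    - [[-33,-31,-2,-2],[-66,-62,-4,-4],[-99,-93,-6,-6],[-132,-125,-8,-8],[-165,-156,-10,-10],[-198,-187,-12,-12],[-231,-218,-14,-14],[-264,-249,-16,-16],[-297,-281,-18,-18],[-330,-312,-20,-20]]
  gripper: 0

```text
clock: 1.1
tool_pos: [0.4411, 0.2132, 0.2513]
tcp_rot: [-0.044, -3.141, 0.0]
contact_force: [-0.0, 0.9, 0.1]
opening: -0.0001
grip_force: 0.0
```

```bash
cat >> h.py <<'E'
def go(x,y,z,yaw):
    "shift from the measured pose to world x,y,z with tool x at yaw deg"
    s=arm.state(); T=R.from_rotvec(s["tcp_rot"]).as_matrix(); a=np.degrees(np.arctan2(T[1,0],T[0,0]))
    print("t",round(float(s["clock"]),2),"pos",s["tool_pos"].round(4),"yaw",round(a,2),"F",s["contact_force"].round(2),"open",round(float(s["opening"]),4))
    print("cmd",(1000*T.T@(np.array([x,y,z])-s["tool_pos"])).round(1),round(-((yaw-a+180)%360-180),1))
E
python3 -c "
from h import *
go(.54,0,.25,187.3)"
```

```text
t 1.1 pos [0.4411 0.2132 0.2513] yaw 178.38 F [-0.01  0.9   0.06] open -0.0001
cmd [-104.9 -210.4    1.2] -8.9
```

carry_out:
  commands:
    - [[-18,-36,0,-2],[-36,-72,0,-4],[-54,-108,0,-6],[-72,-144,0,-8],[-90,-180,0,-9],[-105,-210,1,-9],[-105,-210,1,-9]]

```text
clock: 1.8
tool_pos: [0.5404, -0.0034, 0.2501]
tcp_rot: [-0.188, 3.136, -0.004]
contact_force: [-1.2, -0.7, 0.5]
opening: -0.0001
grip_force: 0.0
```

```bash
python3 -c "
from h import *
p,d,k=snap('wrist','w1.png'); np.save('w1d.npy',d); np.savez('w1k.npz',M=k[2],f=k[1],cx=k[0]['cx'],cy=k[0]['cy'])
go(.54,0,.25,187.3)"
```

```text
t 1.85 pos [ 5.397e-01 -4.000e-04  2.499e-01] yaw -172.98 F [-0.22 -0.35  1.36] open 0.0001
cmd [-0.4  0.3 -0.1] -0.3
```

View pics/w1.png

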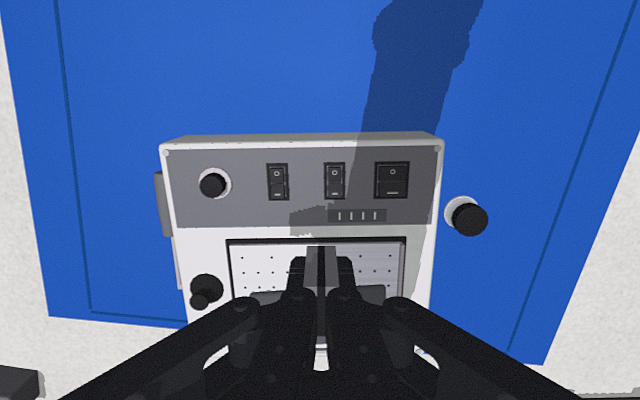

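The wrist view shows the button at (213,184), fan at (278,181), pump at (335,180) and mains at (392,180). All three rockers are off, and the hot plate edge is at row 238, well beyond the rockers.

```bash
python3 - <<'E'
from h import *
def fit(p,d,k,boxes):
    g=p.max(2); P=[]
    for n,(u0,u1,v0,v1) in boxes.items():
        vv,uu=np.mgrid[v0:v1,u0:u1]; m=g[v0:v1,u0:u1]<60
        W=world(uu[m],vv[m],d[v0:v1,u0:u1][m].astype(float),k)
        (c,wh,a)=cv2.minAreaRect((W[:,:2]*1000).astype(np.float32))
        print(n,m.sum(),"rect",np.round(c,1),np.round(wh,1),round(a,1),"z",np.percentile(W[:,2],[5,50,95]).round(4),"px",uu[m].min(),uu[m].max(),vv[m].min(),vv[m].max())
        P.append(W)
    return P
z=np.load('w1k.npz'); k=({'cx':z['cx'],'cy':z['cy']},float(z['f']),z['M'])
p=cv2.imread('pics/w1.png')[:,:,::-1]; d=np.load('w1d.npy')
fit(p,d,k,dict(power=(368,416,154,206),pump=(318,352,156,206),fan=(260,296,156,206),start=(195,233,165,203)))
# panel height and pad extent
vv,uu=np.mgrid[160:200:4,300:316:4]; print("panel z",world(uu.ravel(),vv.ravel(),d[160:200:4,300:316:4].ravel().astype(float),k)[:,2].mean())
vv,uu=np.mgrid[230:400,200:440]; W=world(uu.ravel(),vv.ravel(),d[230:400,200:440].ravel().astype(float),k)
s=arm.state();T=R.from_rotvec(s["tcp_rot"]).as_matrix(); L=(W-s["tool_pos"])@T*1000
for a in(-25,-18,-12,-6,0):
    q=L[(L[:,2]>a-6)&(L[:,2]<a)&(abs(L[:,0])<40)]; print(a,len(q), q.min(0).round(1) if len(q) else'',q.max(0).round(1) if len(q) else'')
# rocker profile along power column
for u in (392,335): print(world(np.full(20,u),np.arange(160,200,2),d[160:200:2,u].astype(float),k).round(4)[:,[0,2]].tolist())
big=cv2.resize(p[130:240,180:450,::-1],None,fx=2.9,fy=2.9,interpolation=cv2.INTER_CUBIC); cv2.imwrite('pics/crop.png',big)
E
```

```text
power 1192 rect [503.6  44.7] [131.5  45.8] 33.7 z [0.0758 0.0808 0.0858] px 373 409 161 198
pump 326 rect [545.9  11.8] [38.5 19.8] 8.2 z [0.0754 0.0773 0.083 ] px 324 344 162 199
fan 300 rect [553.  -43.5] [37.2 19.8] 7.5 z [0.0752 0.0773 0.0842] px 267 288 163 199
start 481 rect [512.4 -65.1] [ 20.9 147.4] 50.9 z [0.0804 0.0906 0.0919] px 200 225 173 197
panel z 0.08340252534316256
-25 532 [  5.2 -15.  -31. ] [ 11.   12.1 -25. ]
-18 470 [  5.1 -15.  -24. ] [ 11.   12.1 -18. ]
-12 423 [  5.1 -15.1 -18. ] [ 11.  12. -12.]
-6 332 [  5.4 -15.  -12. ] [10.8 12.  -6.1]
0 57 [ 5.7 -9.6 -6. ] [10.6  4.7 -3.4]
[[0.5185, 0.0749], [0.5199, 0.0779], [0.522, 0.0768], [0.5235, 0.079], [0.5254, 0.0794], [0.527, 0.0808], [0.5291, 0.0801], [0.5309, 0.0808], [0.5328, 0.0814], [0.535, 0.0803], [0.5368, 0.0809], [0.5386, 0.082], [0.5405, 0.082], [0.5423, 0.0829], [0.5446, 0.0817], [0.5458, 0.0846], [0.5477, 0.0852], [0.5496, 0.0855], [0.5516, 0.0857], [0.5558, 0.0781]]
[[0.5249, 0.0758], [0.5273, 0.0735], [0.5288, 0.076], [0.5313, 0.0734], [0.5318, 0.0803], [0.5334, 0.0816], [0.5358, 0.08], [0.5375, 0.0809], [0.5392, 0.0821], [0.5413, 0.0816], [0.5436, 0.0803], [0.5456, 0.0804], [0.5473, 0.0815], [0.5487, 0.0836], [0.5507, 0.0836], [0.5526, 0.084], [0.555, 0.0828], [0.5562, 0.0856], [0.558, 0.0862], [0.5612, 0.0824]]
```

View pics/crop.png

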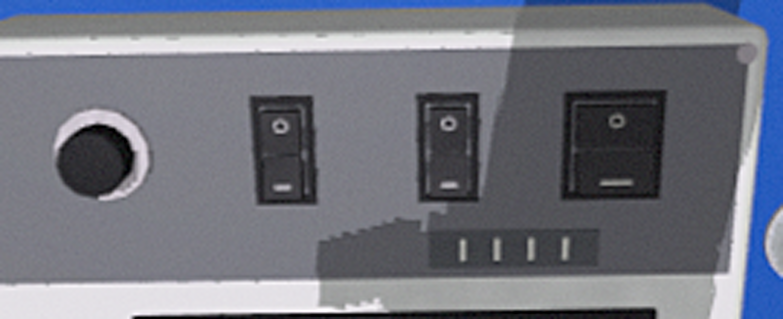

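The crop confirms that all rockers are off: the far halves (marked with a bar) stand proud and the frames are clear. The separator's yaw is about 7.3°. I'll move above the mains rocker's far end.

```bash
python3 -c "
from h import *
go(.5517,.069,.105,187.3)"
```

```text
t 1.85 pos [ 5.397e-01 -4.000e-04  2.499e-01] yaw -172.98 F [-0.22 -0.35  1.36] open 0.0001
cmd [-20.5  67.5 144.8] -0.3
```

carry_out:
  commands:
    - [[-8,25,20,0],[-20,55,45,0],[-20,68,80,0],[-20,68,115,0],[-20,68,135,0],[-20,68,145,0],[-20,68,145,0],[-20,68,145,0]]

```text
clock: 2.65
tool_pos: [0.5512, 0.0727, 0.1062]
tcp_rot: [-0.2, 3.134, 0.001]
contact_force: [0.4, 0.2, 0.6]
opening: -0.0
grip_force: 0.0
```

```bash
python3 -c "
from h import *
p,d,k=snap('wrist','w2.png')
go(.5517,.069,.080,187.3)"
```

```text
t 2.7 pos [0.5516 0.0726 0.1065] yaw -172.69 F [ 0.15 -0.14 -0.09] open -0.0002
cmd [ 0.4 -3.6 26.5] 0.0
```

View pics/w2.png

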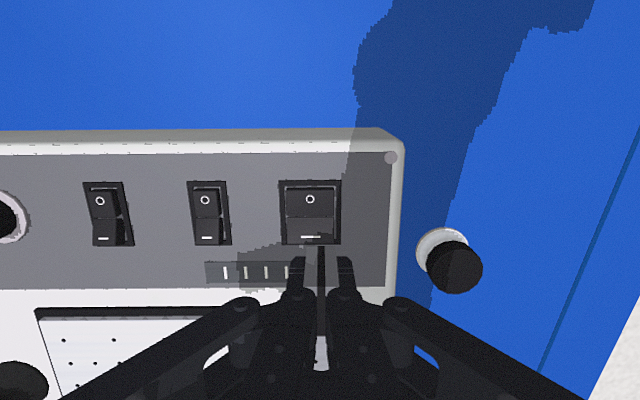

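The tip is above the mains rocker's far edge, about 10 px to the right, which matches the 3.6 mm y error. I'll correct that and go down.

carry_out:
  commands:
    - [[0,-3.6,6,0],[0,-3.6,12,0],[0,-3.6,17,0],[0,-3.6,19,0],[0,-3.6,21,0],[0,-3.6,22,0],[0,-3.6,23,0],[0,-3.6,24,0]]

```text
clock: 3.5
tool_pos: [0.5519, 0.0686, 0.0816]
tcp_rot: [-0.2, 3.134, 0.0]
contact_force: [0.8, -0.5, 1.4]
opening: -0.0002
grip_force: 1.2
```

```bash
python3 -c "
from h import *
go(.5517,.069,.080,187.3)"
```

```text
t 3.5 pos [0.5519 0.0686 0.0816] yaw -172.71 F [ 0.78 -0.52  1.37] open -0.0002
cmd [0.1 0.4 1.6] -0.0
```

carry_out:
  commands:
    - [[0,0,0.7,0],[0,0,1.4,0],[0,0,2,0],[0,0,2.5,0],[0,0,2.5,0]]

```text
clock: 4.0
tool_pos: [0.5519, 0.0686, 0.0794]
tcp_rot: [-0.2, 3.134, 0.0]
contact_force: [0.9, -1.1, 8.2]
opening: -0.0002
grip_force: 3.8
```

```bash
python3 -c "
from h import *
go(.5517,.069,.080,187.3)"
```

```text
t 4.0 pos [0.5519 0.0686 0.0794] yaw -172.71 F [ 0.91 -1.07  8.16] open -0.0002
cmd [ 0.2  0.4 -0.6] -0.0
```

A steady 8 N means the rocker is on its cushion, so mains is on. I'll hold, lift, move across above the pump and check.

carry_out:
  commands:
    - [[0,0,0,0],[0,0,-6,0],[0,0,-25,0],[0,-15,-29,0],[0,-36,-29,0],[0,-50,-29,0],[0,-55.6,-29,0],[0,-55.6,-29,0],[0,-55.6,-29,0]]

```text
clock: 4.9
tool_pos: [0.558, 0.014, 0.1074]
tcp_rot: [0.2, -3.134, -0.001]
contact_force: [0.6, 0.6, 0.2]
opening: 0.0003
grip_force: 0.0
```

```bash
python3 -c "
from h import *
p,d,k=snap('wrist','w3.png')
go(.5588,.0134,.0795,187.3)"
```

```text
t 4.95 pos [0.558  0.0144 0.1075] yaw -172.64 F [1.05 0.72 0.1 ] open 0.0001
cmd [-0.7 -1.1 28. ] 0.1
```

View pics/w3.png

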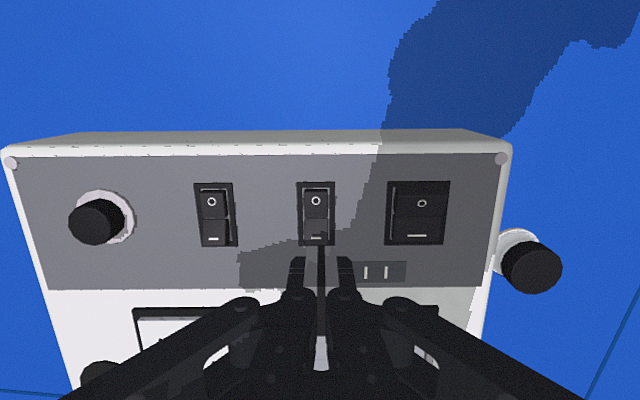

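The mains rocker at (418,213) has its near half raised and its far half level, so it is on. The tip at (321,246) sits over the pump's far end, so I'll press.

carry_out:
  commands:
    - [[-0.7,-1.2,8,0],[-0.7,-1.2,15,0],[-0.7,-1.2,19,0],[-0.7,-1.2,21,0],[-0.7,-1.2,23,0],[-0.7,-1.2,24.5,0],[-0.7,-1.2,26,0],[-0.7,-1.2,27,0],[-0.7,-1.2,27.6,0],[-0.7,-1.2,27.6,0]]

```text
clock: 5.95
tool_pos: [0.5595, 0.0127, 0.0805]
tcp_rot: [-0.2, 3.134, 0.001]
contact_force: [-0.5, 2.6, 4.8]
opening: 0.0
grip_force: 2.5
```

```bash
python3 -c "
from h import *
go(.5588,.0134,.0793,187.3)"
```

```text
t 5.95 pos [0.5595 0.0127 0.0805] yaw -172.69 F [-0.49  2.57  4.79] open 0.0
cmd [0.6 0.8 1.2] 0.0
```

carry_out:
  commands:
    - [[0,0,0.6,0],[0,0,1.2,0],[0,0,1.2,0],[0,0,1.2,0]]

```text
clock: 6.35
tool_pos: [0.5595, 0.0127, 0.0796]
tcp_rot: [-0.2, 3.134, 0.001]
contact_force: [-0.9, 2.4, 7.6]
opening: -0.0001
grip_force: 3.6
```

carry_out:
  commands:
    - [[0,0,-8,0],[0,0,-28,0],[2,-15,-36,0],[6,-50,-36,0],[10,-85,-36,0],[14,-108,-36,0],[14,-117,-36,0],[14,-117,-36,0],[14,-117,-36,0]]

```text
clock: 7.25
tool_pos: [0.56, -0.1044, 0.1147]
tcp_rot: [0.201, -3.135, -0.001]
contact_force: [0.5, 0.8, 0.2]
opening: -0.0001
grip_force: 0.0
```

```bash
python3 -c "
from h import *
p,d,k=snap('wrist','w4.png')
go(.5605,-.1053,.085,187.3)"
```

```text
t 7.3 pos [ 0.5602 -0.1038  0.1148] yaw -172.6 F [-0.32  0.41  0.86] open 0.0003
cmd [-0.2 -1.5 29.8] 0.1
```

View pics/w4.png

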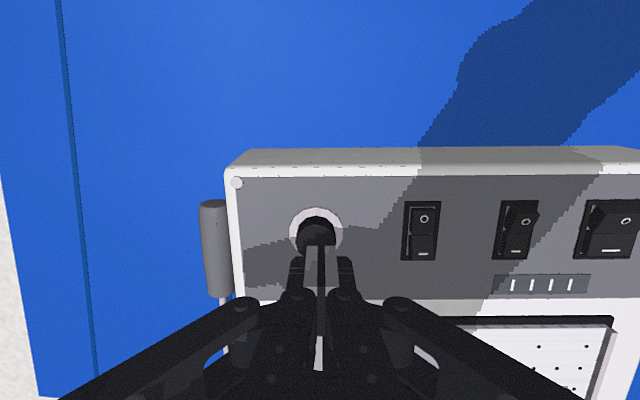

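The pump (515,230) and mains (610,228) are on, the fan (420,230) is off, and the tip is over the start button at (316,235). Now I'll tap the button.

carry_out:
  commands:
    - [[-0.2,-1.5,10,0],[-0.2,-1.5,18,0],[-0.2,-1.5,22,0],[-0.2,-1.5,24,0],[-0.2,-1.5,26,0],[-0.2,-1.5,28,0],[-0.2,-1.5,29,0],[-0.2,-1.5,29.5,0],[-0.2,-1.5,29.5,0]]

```text
clock: 8.2
tool_pos: [0.5601, -0.1064, 0.0858]
tcp_rot: [0.2, -3.135, -0.001]
contact_force: [-3.6, 2.6, 7.0]
opening: -0.0001
grip_force: 3.5
```

The button is about 5 mm down at 7 N, past its contact point. I'll lift clear.

carry_out:
  commands:
    - [[0,0,0,0],[0,0,-5,0],[0,0,-15,0],[0,0,-40,0],[0,0,-80,0],[0,0,-120,0],[0,0,-120,0],[0,0,-120,0]]

```text
clock: 9.0
tool_pos: [0.5614, -0.1073, 0.207]
tcp_rot: [-0.199, 3.132, -0.001]
contact_force: [-0.1, -0.5, -0.0]
opening: 0.0001
grip_force: 0.0
```

```bash
python3 -c "
from h import *
p,d,k=snap('wrist','w5.png')
go(.5605,-.1053,.2,187.3)"
```

```text
t 9.05 pos [ 0.5604 -0.1071  0.2056] yaw -172.72 F [ 0.09  0.11 -0.06] open 0.0003
cmd [-0.4  1.8  5.6] -0.0
```

View pics/w5.png

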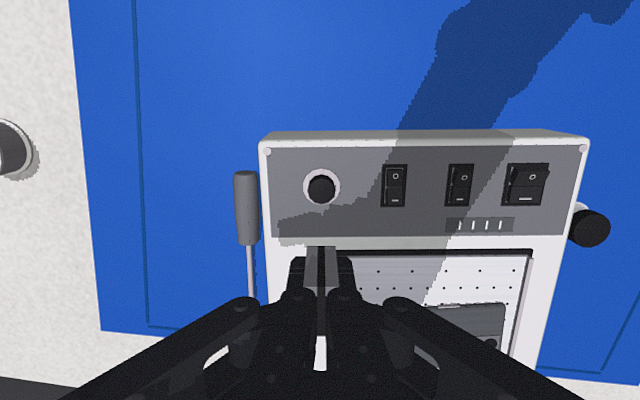

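The button (321,187) is up again, the mains (526,184) and pump (459,184) are on, the fan (394,184) is off, and the robot is clear.

```bash
python3 -c "
from h import *
print(arm.hand_in())"
```

```text
the job is handed in; nothing more can be done
None
```

I switched on the mains and then the pump, tapped the start button (about 5 mm down, now up again), left the fan off, and handed the job in at about 9 s; no verdict came back.

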